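Load the bearing housing into the bench vise

ROBOT

A 7-joint arm with a two-finger parallel gripper is mounted at the origin on the work surface. World frame = base frame: x ahead of the robot, y to its left, z up, the work surface at z = 0. Lengths are in m, angles in rad, forces in N, time in s.
With the tool pointing down it reaches from about 0.4 to 0.85 m from the base axis. Payload 4.4 kg.
Tool frame: the origin (TCP) lies midway between the tips of the shut fingers; the grasp point (between the pads) lies 19 mm behind it (tcp_to_grasp is the distance from the TCP to the grasp point, in m); z points along the fingers, y is the direction in which the jaws open and shut (so a half turn about z gives the same grasp; the last joint's range is limited). The gripper opens to 94 mm and grips with 3 to 60 N. Pads are 16 mm wide; open, the fingers measure 119 mm over their backs; the gripper's body (75 mm by 177 mm) begins 78 mm behind the grasp point.
Start: joints at [1.218, 0.628, 0.038, 1.517, -0.027, 0.996, -0.02], TCP at [0.184, -0.623, 0.205] pointing down, gripper open.
Joint ranges: [-3.06, 3.06], [-0.37, 2.12], [-1.25, 1.32], [0.18, 2.47], [-1.1, 4.24], [0.23, 1.98], [-2.94, 2.94]. Speed limits (rad/s): [2.57, 2.57, 3.14, 3.14, 3.14, 3.14, 3.14].

INTERFACE

Orientations are given as [roll, pitch, yaw] about the fixed x, y, z axes, in that order (R = Rz(yaw) Ry(pitch) Rx(roll)).
In Python, from cell import sense, camera, close_job, tcp_to_grasp gives the robot as it stands.
- The arm moves only by the tool servo_tool, never from a script. Its argument "series" is text: rows parted by semicolons, each of 7 numbers parted by spaces: the gripper command: -1 is shut, 1 is fully open, values between are in proportion, then the shift along the tool's x, y, z in units of 40 mm (1.0 is 40 mm), then the turn, a rotation vector about the tool's x, y, z in units of 6 degrees (1.0 is 6 degrees). In form: hand dx dy dz ax ay az; .... A call has 1 to 12 rows; each row shifts and turns the pose as measured when the row begins, along the tool's axes as they then stand; what a row does not reach is not made up. A row lasts 1/10 s, in which the tool goes at most 50 mm and 8.59 degrees, less where a joint would pass 70% of its speed; a pose out of reach is approached as far as the arm can. A call is refused whole if a number of a shift passes 1 or a number of a turn 1, either way. A call with a gripper value outside its range is refused whole. The fingers move at their own pace and stop on an object; "force" is the grip in N (left out, the last holds). Time passes only in rows, so rows that do not move let the fingers close. It gives the time, the measured TCP pose, the force and the opening at its end, in the units of the state.
- sense(): the state, without advancing time (a new reading comes with each control period).
- camera(name): name is "side" or "top"; returns a dict with "pixels" (400x640x3 uint8, red, green, blue), "K" (3x3 intrinsics, pixels), "eye" and "orientation" of the camera in the world. Camera axes: x right, y down, z forward; pixel columns grow to the right and rows downward; lengths in m; the calibration is good to about 2 mm. A picture is of the moment at which its call begins. There is no depth.
- close_job(): hands the job in, once; it reports no verdict.
The state is a dict: "t": time; "joints": joint angles; "joint_velocities": joint speeds; "joint_efforts": joint torques, N m; "eef_pos": TCP position; "orientation": TCP orientation; "force": force on the tool from outside, world axes, zero at the start; "torque": the same for the moment, N m; "finger_gap": finger opening in m.
Only numpy, scipy, OpenCV 4.12 (cv2) and the standard library are available. Lean on these libraries where they do the work, as an engineer would, in place of code of your own. Each camera call takes 0.05 s, during which the arm holds its last target. There are 200 camera calls.

TASK

Take the bearing housing (the aluminium block with one round bearing in its top) out of the blue tray, stand it on the rubber mat and let go. Take it again by its short end faces, as the jaws leave no room for fingers at its long faces, and lower it, bearing up and lengthwise between the open vise jaws, right down onto the vise bed before letting go. Leave the brake caliper where it is.

Things in the scene. Friction and masses are not known exactly. Their poses are not given: they have to be found in the camera images.
- housing: Bearing housing: aluminium block 58 mm long (x), 42 wide (y), 46 high (z, up), 0.2-0.4 kg, one round steel bearing 37 mm across with a dark 17 mm hole in its top. Origin: centre of underside. Starts upright in one of the tray's 3 compartments, length across the 75 mm: some 8 mm free beyond each end, over 35 mm beside each long face, so it can be gripped there only across the 42 mm.
- caliper: Bystander in the tray: aluminium block 58 x 42 x 30 mm with two round pistons on top, 8 mm high. Origin: centre of underside. The fixed blue tray has 3 compartments side by side, each 75 x 150 mm inside, floor 5 mm thick, walls 5 mm thick with tops 48 mm above the bench. The third holds a round flanged hub, 58 mm across, 40 high.
- mat: Black rubber mat, 150 x 150 mm, 4 mm thick, fixed flat on the bench between tray and vise. Origin: centre of its underside, at bench height; z up.
- vise: Grey fixed vise, jaws open, unmoving. Origin: at bench height under the middle of the gap; x along the jaws, y across, z up. Flat bed 30 mm above the bench. Jaws 110 mm long, faces at y = -32 and 32 mm, backs at -72 and 72, tops 82 mm above the bench (6 above the seated housing's top). Gap open at both x ends. Screw and crossbar reach y = -213 mm, 75 mm high.

How it is judged:
On the way:
1. the housing stands upright on the rubber mat, let go of (horizontal distance between housing and mat below 0.07 m and z of housing in the frame of mat below 0.008 m and angle between housing's own z axis and vertical below 0.15 rad and linear speed of housing below 0.02 m/s and contact force between the fingers and housing below 0.2 N), for 0.2 s.
At the end, for the whole second after the job is handed in: The housing rests upright (7 degrees) on the vise bed (within 4 mm) between the jaws, centre within 25 mm of their middle along them and 15 mm across, length along the jaws within 17 degrees, let go and at rest; the brake caliper within 30 mm of its start (x of housing in the frame of vise between -0.025 and 0.025 m and y of housing in the frame of vise between -0.015 and 0.015 m and z of housing in the frame of vise below 0.034 m and angle between housing's own z axis and vertical below 0.12 rad and angle between the x axis of housing and the x axis of vise, either way round below 0.3 rad and linear speed of housing below 0.02 m/s and distance of caliper from where it was at the start of the episode below 0.03 m); the robot touches nothing.
It fails at once if the housing is let go of more than 12 mm above the vise bed (dropped in) (horizontal distance between housing and vise below 0.06 m and z of housing in the frame of vise above 0.042 m and contact force between the fingers and housing below 0.1 N).
It fails at once if the brake caliper is moved more than 30 mm (distance of caliper from where it was at the start of the episode above 0.03 m).
It also fails if it takes over 54 s, if anything falls off the work surface, if the arm or the gripper's body presses on something with over 40 N, if the wrist force passes 120 N, or if a joint passes its speed limit or range.

## Working session

There is one attempt and no reset: what is moved stays moved. The work goes in short steps, Python scripts to look and compute and a tool call to move; the robot and the scene stay as the last step left them, time stands still between calls to the robot, and variables do not carry over. Pictures are saved under pics/ and viewed, about 8 in all and at most 12, crops included, and the job is handed in when it is done.

Besides the shell and the picture viewer there is one more tool, called after "Call:" as a command line: name --argument value ..., lists and objects as JSON in quotes. servo_tool: Moves the arm, as the interface text tells. Its arguments: {"type":"object","properties":{"series":{"type":"string"},"force":{"type":"number"}},"required":["series"]}

```bash
mkdir -p pics; ls; python3 - <<'E'
from cell import sense,camera,tcp_to_grasp
import cv2
s=sense();print(s,tcp_to_grasp)
for n in("top","side"):
    c=camera(n);print(n,c["K"],c["eye"],c["orientation"]);cv2.imwrite(f"pics/{n}0.png",c["pixels"][:,:,::-1])
E
```

```text
pics
{'t': 0.0, 'joints': array([ 1.21820204,  0.62924488,  0.03844234,  1.51834554, -0.02696122,
        0.99623943, -0.01999211]), 'joint_velocities': array([ 0.00120975,  0.00027924,  0.00040142, -0.00164505, -0.00153914,
       -0.00013521,  0.00037661]), 'joint_efforts': array([-1.54634859e-04, -5.49713159e+01,  1.14350371e+00, -1.86621952e+01,
       -5.21869480e-02,  2.38039641e-02,  1.92357161e-04]), 'eef_pos': array([ 0.1837113 , -0.62284597,  0.2046269 ]), 'orientation': array([-3.13987404e+00,  4.92588408e-05,  2.86823528e-01]), 'force': array([-1.44650945, -0.44147872,  0.10653828]), 'torque': array([-0.07616454,  0.00882977,  0.0231393 ]), 'finger_gap': 0.09376636118286298} 0.0188
top [[489.76070039   0.         317.64148486]
 [  0.         489.76070039 198.42108701]
 [  0.           0.           1.        ]] [0.47528669 0.0643768  1.20485553] [-3.08793136 -0.00545705 -1.5723063 ]
side [[485.09927952   0.         316.91964618]
 [  0.         485.09927952 201.10501593]
 [  0.           0.           1.        ]] [0.20521458 0.75142685 0.53759585] [-2.11204447 -0.01477421 -2.65535258]
```

View pics/top0.png

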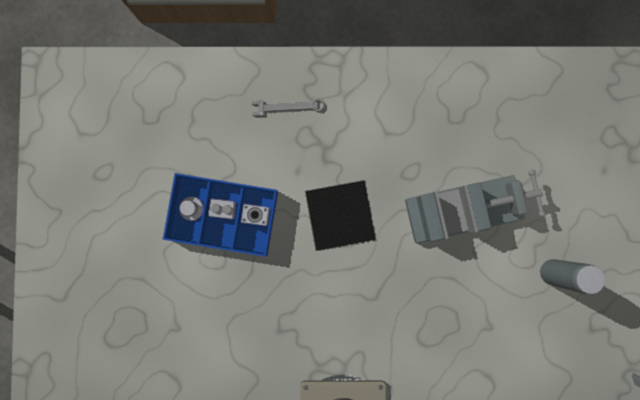

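View pics/side0.png

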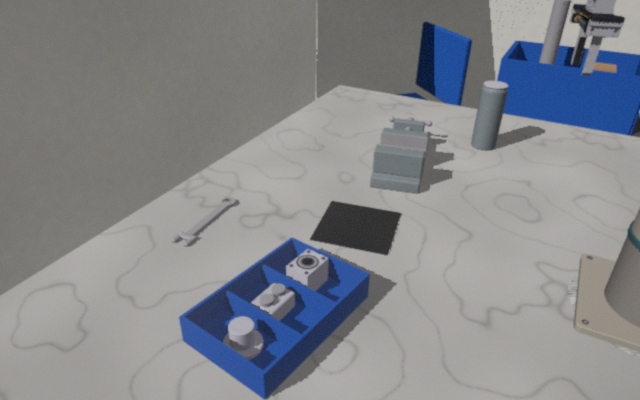

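The top view shows the housing at about (255,214), the caliper at (222,209), the hub at (190,208), the mat at (340,215), the vise around (465,210) and a tall cylinder at (575,275). The side view agrees, with the housing in the compartment nearest the mat.

```bash
cat > h.py <<'E'
import numpy as np,cv2
from scipy.spatial.transform import Rotation as R
from cell import sense,camera
def ray(c,p):
    p=np.atleast_2d(p).astype(float)
    d=np.c_[p,np.ones(len(p))]@np.linalg.inv(c["K"]).T
    return d@R.from_euler("xyz",c["orientation"]).as_matrix().T
def plane(c,p,z):
    d=ray(c,p);return c["eye"]+d*((z-c["eye"][2])/d[:,2])[:,None]
def proj(c,X):
    q=(np.atleast_2d(X)-c["eye"])@R.from_euler("xyz",c["orientation"]).as_matrix()@c["K"].T
    return q[:,:2]/q[:,2:]
def big(m):
    return max(cv2.findContours(m.astype(np.uint8),cv2.RETR_EXTERNAL,cv2.CHAIN_APPROX_NONE)[0],key=cv2.contourArea)
E
python3 - <<'E'
from h import *
c=camera("top");im=c["pixels"];hsv=cv2.cvtColor(im,cv2.COLOR_RGB2HSV)
def box(m,z,n):
    k=big(m)[:,0,:];P=plane(c,k,z)[:,:2].astype(np.float32)
    r=cv2.minAreaRect(P);print(n,np.round(r[0],4),np.round(r[1],4),r[2],np.round(cv2.boundingRect(k),0))
reg=np.zeros(im.shape[:2],bool);reg[150:270,150:300]=1
box((hsv[...,1]>150)&reg,.048,"tray")
reg[:]=0;reg[170:260,295:385]=1
box((im.max(2)<45)&reg,.004,"mat")
reg[:]=0;reg[200:232,238:273]=1
box((hsv[...,1]<70)&(im.max(2)>110)&reg,.051,"housing top")
# dark bearing hole
k=big((im.max(2)<90)&reg&(hsv[...,1]<90));print("hole",plane(c,k[:,0].mean(0),.051),k[:,0].mean(0))
print("cyl top",plane(c,[[590,279]],.2),"base",plane(c,[[552,272]],0.0))
a=cv2.resize(im[165:255,155:285],None,fx=6,fy=6,interpolation=cv2.INTER_CUBIC)
b=cv2.resize(im[160:255,395:560],None,fx=4.8,fy=4.8,interpolation=cv2.INTER_CUBIC)
cv2.imwrite("pics/vise.png",b[:,:,::-1]);cv2.imwrite("pics/tray.png",a[:,:,::-1])
E
```

```text
tray [0.4998 0.2876] [0.2461 0.1576] 80.53618621826172 [164 174 113  82]
mat [0.4989 0.0024] [0.1454 0.1458] 10.268020629882812 [306 181  69  69]
housing top [0.4998 0.2068] [0.0598 0.0435] 81.79710388183594 [241 204  28  22]
hole [[0.49973457 0.20685148 0.051     ]] [254.41666667 214.41666667]
cyl top [[ 0.36372633 -0.49734055  0.2       ]] base [[ 0.3587444  -0.51628201  0.        ]]
```

View pics/vise.png

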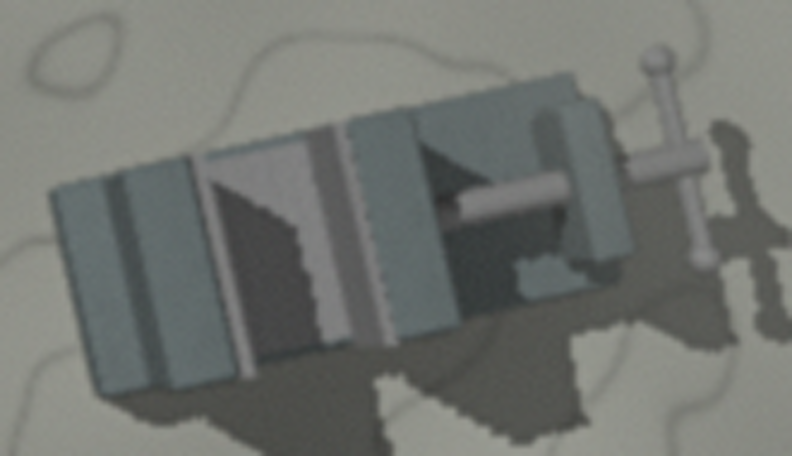

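View pics/tray.png

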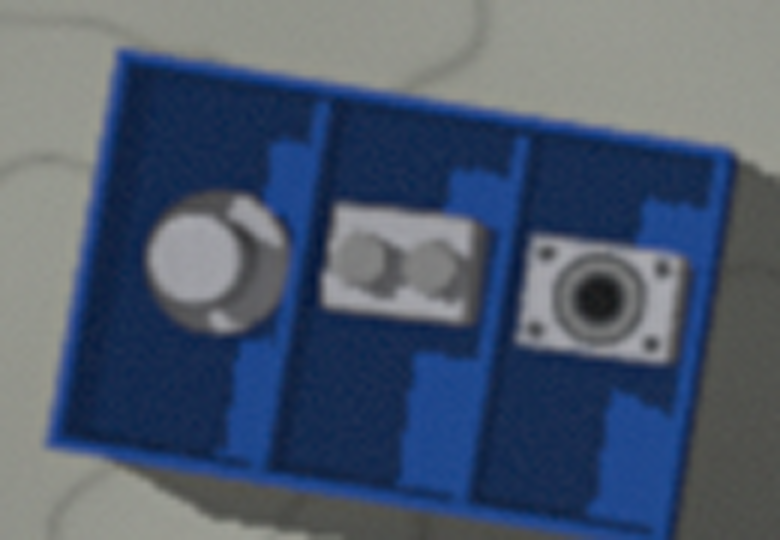

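The vise crop shows the jaw-face top edges from about (210,155) to (255,377) on the left and (337,123) to (387,345) on the right. The tray crop shows the bearing up, with the housing turned about 8° and clear of the walls.

```bash
python3 - <<'E'
from h import *
c=camera("top")
p=np.array([[210,155],[255,377],[337,123],[387,345],[190,158],[413,107],[462,325],[127,176],[170,390]])/4.8+[395,160]-.4
P=plane(c,p,.082)[:,:2];print(P.round(4))
m=P[:4].mean(0);print("mid",m)
for i,j in((0,1),(2,3)):
    d=P[i]-P[j];print(np.linalg.norm(d),np.degrees(np.arctan2(d[1],d[0])))
u=P[0]-P[1]+P[2]-P[3];u/=np.linalg.norm(u);n=np.array([-u[1],u[0]]);print("u",u,np.degrees(np.arctan2(u[1],u[0])),((P-m)@n).round(4),((P-m)@u).round(4))
# cylinder height from both views: base/top
s=camera("side")
for h in(.1,.15,.2,.25): print(h,plane(c,[[590,279]],h)[0].round(3),plane(s,[[495,86]],h)[0].round(3))
E
```

```text
[[ 0.5503 -0.2196]
 [ 0.4442 -0.2395]
 [ 0.5656 -0.2808]
 [ 0.4593 -0.3029]
 [ 0.5489 -0.21  ]
 [ 0.5733 -0.3175]
 [ 0.4688 -0.3389]
 [ 0.5403 -0.1796]
 [ 0.4381 -0.1988]]
mid [ 0.50484079 -0.26070212]
0.10798843815511527 10.633723782294217
0.10858179533272838 11.708739985881545
u [0.98104758 0.19376701] 11.172704587153577 [ 0.0315  0.0325 -0.0315 -0.0325  0.0412 -0.069  -0.0698  0.0727  0.0736] [ 0.0526 -0.0554  0.0557 -0.0529  0.053   0.0561 -0.0505  0.0505 -0.0535]
0.1 [ 0.353 -0.553  0.1  ] [ 0.39  -0.733  0.1  ]
0.15 [ 0.358 -0.525  0.15 ] [ 0.368 -0.564  0.15 ]
0.2 [ 0.364 -0.497  0.2  ] [ 0.347 -0.394  0.2  ]
0.25 [ 0.369 -0.469  0.25 ] [ 0.326 -0.224  0.25 ]
```

Call:
servo_tool --series "0.5 0.4 -0.25 -0.1 0 0 0;0.5 0.85 -0.54 -0.1 0 0 0;0.5 0.85 -0.54 -0.1 0 0 0;0.5 0.85 -0.54 -0.1 0 0 0;0.5 0.85 -0.54 -0.1 0 0 0;0.5 0.85 -0.54 -0.1 0 0 0;0.5 0.85 -0.54 -0.1 0 0 0;0.5 0.85 -0.54 -0.1 0 0 0;0.5 0.85 -0.54 -0.1 0 0 0;0.5 0.85 -0.54 -0.1 0 0 0;0.5 0.85 -0.54 -0.1 0 0 0;0.5 0.85 -0.54 -0.1 0 0 0" --force 25

```text
t: 1.45
eef_pos: [0.5003, -0.2508, 0.2575]
orientation: [-3.138, -0.003, 0.285]
force: [0.1, -0.0, 0.7]
finger_gap: 0.0702
```

```bash
cat >> h.py <<'E'
def go(x,y,z,psi,n=1):
    s=sense();M=R.from_euler("xyz",s["orientation"])
    T=R.from_euler("xyz",[np.pi,0,np.radians(psi)])
    d=M.inv().apply(np.array([x,y,z])-s["eef_pos"])/.04
    r=(M.inv()*T).as_rotvec(degrees=True)/6
    print("t",s["t"],"pos",s["eef_pos"].round(4),"rpy",np.degrees(s["orientation"]).round(2),"gap",round(s["finger_gap"],4),"F",s["force"].round(1),"j7",s["joints"].round(2))
    print("units shift",d.round(2),"turn",r.round(2),"per row",(d/n).round(2),(r/n).round(2))
E
python3 -c "
from h import *
go(.5,.207,.25,82.3,12)"
```

```text
t 1.45 pos [ 0.5003 -0.2508  0.2575] rpy [-179.79   -0.19   16.35] gap 0.0702 F [ 0.1 -0.   0.7] j7 [ 0.42  0.44 -0.    1.71 -0.    0.99 -0.87]
units shift [  3.21 -10.98   0.24] turn [-1.000e-02 -5.000e-02 -1.099e+01] per row [ 0.27 -0.92  0.02] [-0.   -0.   -0.92]
```

Call:
servo_tool --series "0.5 0.27 -0.92 0.02 0 0 -0.92;0.5 0.36 -0.89 0.02 0 0 -0.92;0.5 0.44 -0.85 0.02 0 0 -0.92;0.5 0.52 -0.8 0.02 0 0 -0.92;0.5 0.59 -0.75 0.02 0 0 -0.92;0.5 0.66 -0.69 0.02 0 0 -0.92;0.5 0.73 -0.62 0.02 0 0 -0.92;0.5 0.78 -0.55 0.02 0 0 -0.92;0.5 0.83 -0.47 0.02 0 0 -0.92;0.5 0.87 -0.39 0.02 0 0 -0.92;0.5 0.91 -0.31 0.02 0 0 -0.92;0.5 0.93 -0.22 0.02 0 0 -0.92"

```text
t: 2.65
eef_pos: [0.4795, 0.2437, 0.256]
orientation: [3.131, -0.008, 1.508]
force: [0.9, -0.4, 0.4]
finger_gap: 0.0705
```

```bash
python3 - <<'E'
from h import *
go(.4998,.2068,.12,82.3)
c=camera("side");q=proj(c,[.4998,.2068,.051])[0].astype(int);print(q)
im=c["pixels"][max(0,q[1]-120):q[1]+80,q[0]-120:q[0]+120]
cv2.imwrite("pics/a.png",cv2.resize(im,None,fx=2.5,fy=2.5)[:,:,::-1])
# housing end/corner check: bearing hole in side view
E
```

```text
t 2.65 pos [0.4795 0.2437 0.256 ] rpy [179.38  -0.47  86.39] gap 0.0705 F [ 0.9 -0.4  0.4] j7 [-0.24  0.43 -0.41  1.77  0.2   0.97 -0.79]
units shift [-0.92  0.53  3.4 ] turn [ 0.1  -0.08  0.68] per row [-0.92  0.53  3.4 ] [ 0.1  -0.08  0.68]
[308 261]
```

View pics/a.png

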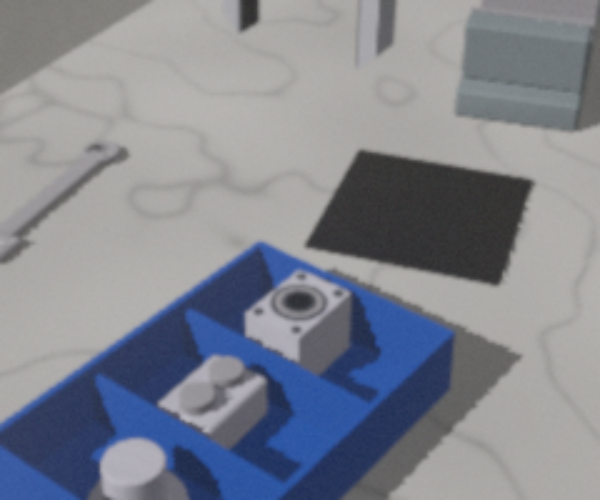

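The side crop shows the bearing hole at image pixel (307,262), against (308,261) predicted from the top view, so the position holds. I'll align now and then go down.

Call:
servo_tool --series "0.5 -0.92 0.53 0 0.1 -0.08 0.68;0.5 0 0 0.8 0 0 0;0.5 0 0 0.9 0 0 0;0.5 0 0 0.9 0 0 0;0.5 0 0 0.6 0 0 0;0.5 0 0 0 0 0 0;0.5 0 0 0 0 0 0"

```text
t: 3.4
eef_pos: [0.4914, 0.2267, 0.1284]
orientation: [3.139, -0.014, 1.462]
force: [1.1, 1.4, -0.0]
finger_gap: 0.0703
```

```bash
python3 -c "
from h import *
go(.4998,.2068,.016,82.3)"
```

```text
t 3.4 pos [0.4914 0.2267 0.1284] rpy [179.88  -0.78  83.74] gap 0.0703 F [ 1.1  1.4 -0. ] j7 [-0.25  0.59 -0.34  1.9   0.28  0.68 -0.86]
units shift [-0.51  0.26  2.81] turn [ 0.02 -0.13  0.24] per row [-0.51  0.26  2.81] [ 0.02 -0.13  0.24]
```

Call:
servo_tool --series "0.5 -0.5 0.26 0 0 -0.13 0.24;0.5 0 0 0 0 0 0"

```text
t: 3.6
eef_pos: [0.501, 0.2052, 0.1308]
orientation: [3.136, -0.001, 1.435]
force: [0.9, -0.5, 0.1]
finger_gap: 0.0707
```

```bash
python3 -c "
from h import *
go(.4998,.2068,.016,82.3)"
```

```text
t 3.6 pos [0.501  0.2052 0.1308] rpy [ 1.7969e+02 -3.0000e-02  8.2240e+01] gap 0.0707 F [ 0.9 -0.5  0.1] j7 [-0.23  0.59 -0.32  1.9   0.28  0.7  -0.85]
units shift [ 0.04 -0.05  2.87] turn [ 0.05 -0.01 -0.01] per row [ 0.04 -0.05  2.87] [ 0.05 -0.01 -0.01]
```

Call:
servo_tool --series "0.5 0.04 -0.05 0.5 0.05 0 0;0.5 0 0 0.7 0 0 0;0.5 0 0 0.7 0 0 0;0.5 0 0 0.5 0 0 0;0.5 0 0 0.3 0 0 0;0.5 0 0 0 0 0 0"

```text
t: 4.2
eef_pos: [0.5089, 0.2077, 0.028]
orientation: [3.125, -0.01, 1.427]
force: [0.1, -0.1, 0.4]
finger_gap: 0.0704
```

```bash
python3 -c "
from h import *
go(.4998,.2068,.016,82.3)"
```

```text
t 4.2 pos [0.5089 0.2077 0.028 ] rpy [179.06  -0.55  81.77] gap 0.0704 F [ 0.1 -0.1  0.4] j7 [-0.29  0.75 -0.23  1.95  0.37  0.46 -0.93]
units shift [-0.06 -0.23  0.3 ] turn [ 0.16 -0.09 -0.09] per row [-0.06 -0.23  0.3 ] [ 0.16 -0.09 -0.09]
```

Call:
servo_tool --series "0.5 -0.06 -0.22 0.15 0.16 -0.09 -0.09;0.5 0 0 0.15 0 0 0;0.5 0 0 0 0 0 0"

```text
t: 4.5
eef_pos: [0.5012, 0.2073, 0.0176]
orientation: [3.139, -0.002, 1.437]
force: [0.4, -0.5, 0.3]
finger_gap: 0.0706
```

```bash
python3 -c "
from h import *
go(.4998,.2068,.016,82.3)"
```

```text
t 4.5 pos [0.5012 0.2073 0.0176] rpy [ 1.7988e+02 -1.1000e-01  8.2310e+01] gap 0.0706 F [ 0.4 -0.5  0.3] j7 [-0.29  0.77 -0.23  1.96  0.37  0.45 -0.93]
units shift [-0.02 -0.03  0.04] turn [ 0.02 -0.02  0.  ] per row [-0.02 -0.03  0.04] [ 0.02 -0.02  0.  ]
```

Call:
servo_tool --series "-1 0 -0.03 0.02 0 0 0;-1 0 0 0 0 0 0;-1 0 0 0 0 0 0;-1 0 0 0 0 0 0;-1 0 0 0 0 0 0;-1 0 0 0 0 0 0;-1 0 0 0 0 0 0" --force 30

```text
t: 5.2
eef_pos: [0.5012, 0.208, 0.0181]
orientation: [3.137, -0.004, 1.436]
force: [0.2, 0.2, -0.4]
finger_gap: 0.0417
```

```bash
python3 -c "
from h import *
go(.4998,.2068,.13,82.3)"
```

```text
t 5.2 pos [0.5012 0.208  0.0181] rpy [179.72  -0.2   82.3 ] gap 0.0417 F [ 0.2  0.2 -0.4] j7 [-0.29  0.77 -0.23  1.96  0.37  0.45 -0.93]
units shift [-0.03 -0.02 -2.8 ] turn [ 0.05 -0.03 -0.  ] per row [-0.03 -0.02 -2.8 ] [ 0.05 -0.03 -0.  ]
```

Call:
servo_tool --series "-1 0 0 -0.3 0 0 0;-1 0 0 -0.4 0 0 0;-1 0 0 -0.5 0 0 0;-1 0 0 -0.5 0 0 0;-1 0 0 -0.5 0 0 0;-1 0 0 -0.5 0 0 0;-1 0 0 -0.4 0 0 0;-1 0 0 0 0 0 0"

```text
t: 6.0
eef_pos: [0.4969, 0.2058, 0.149]
orientation: [-3.14, 0.001, 1.437]
force: [0.4, 0.6, -4.2]
finger_gap: 0.0419
```

```bash
python3 -c "
from h import *
go(.499,.0024,.13,11.2,12)"
```

```text
t 6.0 pos [0.4969 0.2058 0.149 ] rpy [-1.7993e+02  5.0000e-02  8.2350e+01] gap 0.0419 F [ 0.4  0.6 -4.2] j7 [-0.22  0.56 -0.34  1.88  0.27  0.74 -0.84]
units shift [-5.03  0.73  0.48] turn [-0.000e+00  1.000e-02  1.186e+01] per row [-0.42  0.06  0.04] [-0.    0.    0.99]
```

Call:
servo_tool --series "-1 -0.42 0.06 0 0 0 0.98;-1 -0.41 0.1 0 0 0 0.98;-1 -0.4 0.14 0 0 0 0.98;-1 -0.38 0.18 0 0 0 0.98;-1 -0.36 0.22 0 0 0 0.98;-1 -0.33 0.26 0 0 0 0.98;-1 -0.3 0.29 0 0 0 0.98;-1 -0.27 0.32 0 0 0 0.98;-1 -0.24 0.34 0 0 0 0.98;-1 -0.2 0.37 0 0 0 0.98;-1 -0.16 0.39 0 0 0 0.98;-1 -0.12 0.4 0 0 0 0.98"

```text
t: 7.2
eef_pos: [0.4854, -0.002, 0.143]
orientation: [-3.14, 0.017, 0.163]
force: [0.0, -0.8, -2.6]
finger_gap: 0.042
```

```bash
python3 -c "
from h import *
go(.499,.0024,.04,11.2)"
```

```text
t 7.2 pos [ 0.4854 -0.002   0.143 ] rpy [-179.91    0.98    9.32] gap 0.042 F [ 0.  -0.8 -2.6] j7 [-0.06  0.5   0.01  2.02 -0.01  0.65 -1.45]
units shift [ 0.4  -0.05  2.57] turn [-0.02  0.16 -0.31] per row [ 0.4  -0.05  2.57] [-0.02  0.16 -0.31]
```

Call:
servo_tool --series "-1 0.35 -0.05 0.3 0 0.16 -0.3;-1 0 0 0.5 0 0 0;-1 0 0 0.5 0 0 0;-1 0 0 0.5 0 0 0;-1 0 0 0.4 0 0 0;-1 0 0 0 0 0 0"

```text
t: 7.8
eef_pos: [0.4951, -0.0016, 0.0494]
orientation: [-3.141, 0.006, 0.188]
force: [-1.1, 1.2, -2.7]
finger_gap: 0.0419
```

```bash
python3 -c "
from h import *
go(.499,.0024,.0175,11.2)"
```

```text
t 7.8 pos [ 0.4951 -0.0016  0.0494] rpy [-179.97    0.34   10.74] gap 0.0419 F [-1.1  1.2 -2.7] j7 [-0.05  0.67 -0.    2.07  0.    0.41 -1.44]
units shift [ 0.12 -0.08  0.8 ] turn [-0.    0.06 -0.08] per row [ 0.12 -0.08  0.8 ] [-0.    0.06 -0.08]
```

Call:
servo_tool --series "-1 0 0 0.25 0 0.06 -0.08;-1 0 0 0.25 0 0 0;-1 0 0 0.15 0 0 0;-1 0 0 0.1 0 0 0;-1 0 0 0 0 0 0"

```text
t: 8.3
eef_pos: [0.4952, -0.0013, 0.0188]
orientation: [-3.141, -0.0, 0.196]
force: [-0.3, -0.3, -2.8]
finger_gap: 0.0418
```

```bash
python3 -c "
from h import *
go(.499,.0024,.0175,11.2)"
```

```text
t 8.3 pos [ 0.4952 -0.0013  0.0188] rpy [-1.7997e+02 -2.0000e-02  1.1240e+01] gap 0.0418 F [-0.3 -0.3 -2.8] j7 [-0.05  0.72 -0.    2.09  0.    0.33 -1.43]
units shift [ 0.11 -0.07  0.03] turn [-0.01 -0.    0.01] per row [ 0.11 -0.07  0.03] [-0.01 -0.    0.01]
```

Call:
servo_tool --series "-1 0 0 0.05 0 0 0;-1 0 0 0.04 0 0 0;-1 0 0 0 0 0 0"

```text
t: 8.6
eef_pos: [0.496, -0.0013, 0.0178]
orientation: [-3.141, -0.003, 0.196]
force: [-0.4, 0.7, -2.6]
finger_gap: 0.0416
```

Call:
servo_tool --series "-1 0 0 0.08 0 0 0;-1 0 0 0.06 0 0 0;-1 0 0 0 0 0 0"

```text
t: 8.9
eef_pos: [0.4972, -0.0012, 0.0175]
orientation: [3.141, -0.007, 0.196]
force: [0.7, -0.5, -3.4]
finger_gap: 0.0421
```

Call:
servo_tool --series "-1 -0.03 0 0.15 0 0 0;-1 0 0 0 0 0 0"

```text
t: 9.1
eef_pos: [0.4996, -0.0009, 0.0148]
orientation: [3.14, -0.015, 0.196]
force: [0.7, 0.1, -3.8]
finger_gap: 0.0419
```

```bash
python3 -c "
from h import *
go(.499,.0024,.0175,11.2)
c=camera('side');im=c['pixels'];q=proj(c,[.497,0,.03])[0].astype(int)
im=im[q[1]-60:q[1]+50,q[0]-80:q[0]+80]
cv2.imwrite('pics/b.png',cv2.resize(im,None,fx=5,fy=5,interpolation=cv2.INTER_CUBIC)[:,:,::-1])"
```

```text
t 9.1 pos [ 0.4996 -0.0009  0.0148] rpy [179.92  -0.84  11.25] gap 0.0419 F [ 0.7  0.1 -3.8] j7 [-0.05  0.73 -0.    2.09  0.01  0.31 -1.43]
units shift [ 0.   -0.08 -0.07] turn [ 0.01 -0.14  0.01] per row [ 0.   -0.08 -0.07] [ 0.01 -0.14  0.01]
```

View pics/b.png

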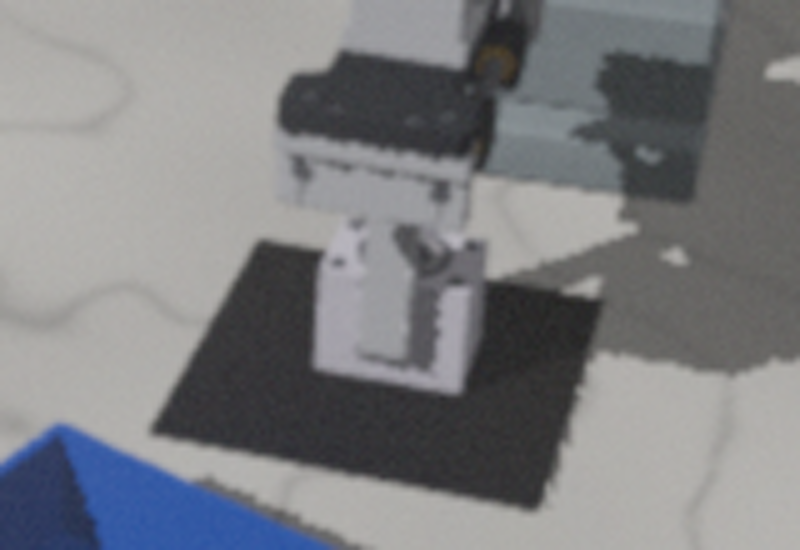

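The crop shows the housing upright in the fingers over the middle of the mat, with its underside near crop (390,385). The force reading still carries its full weight, so I'll go on down gently and level the pitch.

Call:
servo_tool --series "-1 -0.02 0 0.08 0 -0.14 0;-1 0 0 0.05 0 0 0;-1 0 0 0 0 0 0"

```text
t: 9.45
eef_pos: [0.4995, -0.0011, 0.0132]
orientation: [3.14, -0.001, 0.196]
force: [0.2, 0.7, -2.6]
finger_gap: 0.042
```

```bash
python3 -c "
from h import *
go(.499,.0024,.0145,11.2)"
```

```text
t 9.45 pos [ 0.4995 -0.0011  0.0132] rpy [ 1.799e+02 -5.000e-02  1.121e+01] gap 0.042 F [ 0.2  0.7 -2.6] j7 [-0.05  0.74 -0.    2.08  0.01  0.33 -1.44]
units shift [ 0.   -0.09 -0.03] turn [ 0.02 -0.01  0.  ] per row [ 0.   -0.09 -0.03] [ 0.02 -0.01  0.  ]
```

Call:
servo_tool --series "-1 0 0 0.08 0 0 0;-1 0 0 0.05 0 0 0;-1 0 0 0 0 0 0"

```text
t: 9.75
eef_pos: [0.5004, -0.001, 0.0121]
orientation: [3.14, -0.003, 0.195]
force: [-0.4, -0.1, -3.1]
finger_gap: 0.0419
```

```bash
python3 -c "
from h import *
go(.499,.0024,.0145,11.2)
for i in range(6):
  camera('top');print(sense()['force'].round(2),sense()['torque'].round(2),sense()['eef_pos'])"
```

```text
t 9.75 pos [ 0.5004 -0.001   0.0121] rpy [ 1.7989e+02 -1.6000e-01  1.1190e+01] gap 0.0419 F [-0.4 -0.1 -3.1] j7 [-0.05  0.74 -0.    2.08  0.01  0.32 -1.44]
units shift [-0.02 -0.09 -0.06] turn [ 0.02 -0.03 -0.  ] per row [-0.02 -0.09 -0.06] [ 0.02 -0.03 -0.  ]
[ 0.09 -0.2  12.88] [ 0.07  0.04 -0.03] [ 0.5004712  -0.00096746  0.01181312]
[-1.   -0.31  9.31] [0.13 0.34 0.02] [ 0.50050199 -0.00101032  0.01182644]
[-1.5   0.37  9.59] [ 0.17  0.41 -0.01] [ 0.50052728 -0.00098815  0.01182693]
[-1.74  0.32  9.38] [ 0.14  0.33 -0.04] [ 0.50047426 -0.00103357  0.01181447]
[-2.45 -0.32  9.52] [0.16 0.42 0.04] [ 0.50046411 -0.00099403  0.01179121]
[-0.97 -0.38  9.18] [0.16 0.35 0.02] [ 0.5005089  -0.00099623  0.01183635]
```

Touchdown: the vertical force has gone from -3 to +9 N. I'll release and rise.

Call:
servo_tool --series "0.3 0 0 0 0 0 0;0.5 0 0 0 0 0 0;0.5 0 0 0 0 0 0;0.5 0 0 0 0 0 0;0.5 0 0 0 0 0 0;0.5 0 0 0 0 0 0;0.5 0 0 -0.3 0 0 0;0.5 0 0 -0.5 0 0 0;0.5 0 0 -0.7 0 0 0;0.7 0 0 -0.8 0 0 0;0.7 0 0 -0.7 0 0 0;0.9 0 0 0 0 0 0"

```text
t: 11.25
eef_pos: [0.4997, -0.001, 0.1369]
orientation: [3.14, 0.0, 0.195]
force: [0.8, -0.2, -0.4]
finger_gap: 0.0849
```

```bash
python3 -c "
from h import *
go(.5,.0,.15,101.2,15)
c=camera('side');im=c['pixels'];q=proj(c,[.5,0,.05])[0].astype(int);print(q)
im=im[q[1]-50:q[1]+50,q[0]-70:q[0]+70]
cv2.imwrite('pics/c.png',cv2.resize(im,None,fx=5,fy=5,interpolation=cv2.INTER_CUBIC)[:,:,::-1])"
```

```text
t 11.25 pos [ 0.4997 -0.001   0.1369] rpy [179.9    0.    11.19] gap 0.0849 F [ 0.8 -0.2 -0.4] j7 [-0.06  0.52  0.    2.    0.    0.62 -1.43]
units shift [ 0.01 -0.02 -0.33] turn [ 1.0e-02  1.0e-02 -1.5e+01] per row [ 0.   -0.   -0.02] [ 0.  0. -1.]
[359 204]
```

View pics/c.png

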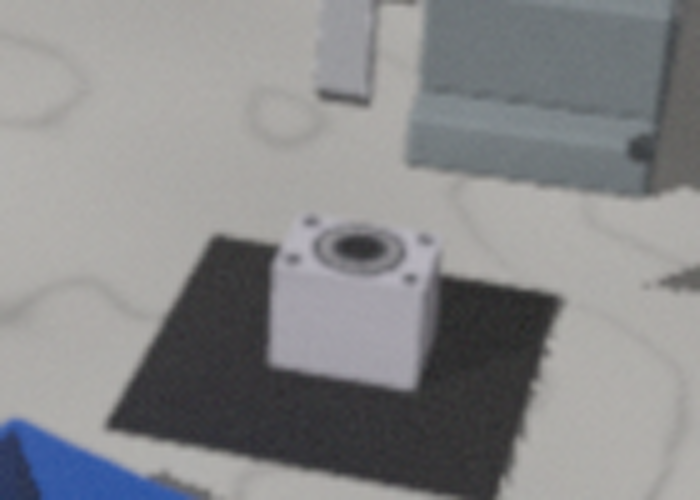

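The housing stands upright and free on the mat, bearing up, with the hole at crop (355,245), so full-image (360,203).

Call:
servo_tool --series "0.9 0 0 0 0 0 -1;0.9 0 0 0 0 0 -1;0.9 0 0 0 0 0 -1;0.9 0 0 0 0 0 -1;0.9 0 0 0 0 0 -1;0.9 0 0 0 0 0 -1;0.9 0 0 0 0 0 -1;0.9 0 0 0 0 0 -1;0.9 0 0 0 0 0 -1;0.9 0 0 0 0 0 -1;0.9 0 0 0 0 0 -1;0.9 0 0 0 0 0 -1"

```text
t: 12.5
eef_pos: [0.4874, -0.0011, 0.1259]
orientation: [-3.117, 0.003, 1.505]
force: [-0.6, 0.1, -0.7]
finger_gap: 0.0891
```

Call:
servo_tool --series "0.9 0 0 0 0 0 -1;0.9 0 0 0 0 0 -1;0.9 0 0 0 0 0 -1;0.9 0 0 0 0 0 0"

```text
t: 12.9
eef_pos: [0.4832, -0.0012, 0.122]
orientation: [-3.109, -0.009, 1.833]
force: [1.0, -0.1, -0.4]
finger_gap: 0.0893
```

```bash
python3 -c "
from h import *
c=camera('side');im=c['pixels'];hsv=cv2.cvtColor(im,cv2.COLOR_RGB2HSV)
sub=im[192:214,345:375].max(2);k=big(sub<75);p=k[:,0].mean(0)+[345,192];P=plane(c,p,.05)[0];print(p,P)
# bottom edge of the long face at mat height: yaw
e=np.array([[268,367],[415,388]])/5+[289,154]-.4;E=plane(c,e,.004);d=E[0]-E[1];print(E,np.linalg.norm(d),np.degrees(np.arctan2(d[1],d[0])))
go(P[0],P[1],.014,101.2)"
```

```text
[360.5    203.0625] [ 0.50058129 -0.00402979  0.05      ]
[[0.52364649 0.02586376 0.004     ]
 [0.46747537 0.01121656 0.004     ]] 0.058049417790595095 14.615006383532325
t 12.95 pos [ 0.4832 -0.0012  0.1221] rpy [-178.12   -0.49  104.9 ] gap 0.0896 F [ 0.4  0.3 -0.2] j7 [ 0.27  0.57 -0.47  2.02  0.4   0.68 -0.2 ]
units shift [-0.2   0.49  2.69] turn [-0.32 -0.07  0.62] per row [-0.2   0.49  2.69] [-0.32 -0.07  0.62]
```

Call:
servo_tool --series "0.9 -0.16 0.49 0 -0.32 -0.07 0.6;0.9 0 0 0.4 0 0 0;0.9 0 0 0.3 0 0 0;0.9 0 0 0 0 0 0"

```text
t: 13.35
eef_pos: [0.5033, -0.0026, 0.0913]
orientation: [-3.141, -0.001, 1.755]
force: [-0.6, -0.5, -0.2]
finger_gap: 0.089
```

```bash
python3 -c "
from h import *
go(.5005,-.002,.014,101.2)"
```

```text
t 13.35 pos [ 0.5033 -0.0026  0.0913] rpy [-1.7997e+02 -3.0000e-02  1.0054e+02] gap 0.089 F [-0.6 -0.5 -0.2] j7 [ 0.22  0.62 -0.41  2.02  0.43  0.58 -0.3 ]
units shift [ 0.03 -0.06  1.93] turn [-0.   -0.01 -0.11] per row [ 0.03 -0.06  1.93] [-0.   -0.01 -0.11]
```

Call:
servo_tool --series "0.9 0.03 -0.06 0.3 0 0 -0.1;0.9 0 0 0.35 0 0 0;0.9 0 0 0.3 0 0 0;0.9 0 0 0.2 0 0 0;0.9 0 0 0 0 0 0"

```text
t: 13.85
eef_pos: [0.5008, -0.0016, 0.0442]
orientation: [-3.141, -0.0, 1.76]
force: [-0.1, -0.1, -0.3]
finger_gap: 0.0894
```

```bash
python3 -c "
from h import *
go(.5005,-.002,.014,101.2)"
```

```text
t 13.85 pos [ 0.5008 -0.0016  0.0442] rpy [-1.7998e+02 -1.0000e-02  1.0081e+02] gap 0.0894 F [-0.1 -0.1 -0.3] j7 [ 0.17  0.7  -0.34  2.06  0.49  0.47 -0.35]
units shift [-0.01 -0.01  0.76] turn [-0.   -0.   -0.06] per row [-0.01 -0.01  0.76] [-0.   -0.   -0.06]
```

Call:
servo_tool --series "0.9 0 0 0.3 0 0 -0.06;0.9 0 0 0.25 0 0 0;0.9 0 0 0.2 0 0 0;0.9 0 0 0 0 0 0"

```text
t: 14.25
eef_pos: [0.5016, -0.0016, 0.0123]
orientation: [3.141, 0.0, 1.766]
force: [-0.4, -0.3, 0.2]
finger_gap: 0.0891
```

```bash
python3 -c "
from h import *
go(.5005,-.002,.014,101.2)"
```

```text
t 14.25 pos [ 0.5016 -0.0016  0.0123] rpy [1.7994e+02 1.0000e-02 1.0116e+02] gap 0.0891 F [-0.4 -0.3  0.2] j7 [ 0.14  0.75 -0.29  2.07  0.53  0.39 -0.38]
units shift [-0.01 -0.03 -0.04] turn [ 0.01  0.   -0.01] per row [-0.01 -0.03 -0.04] [ 0.01  0.   -0.01]
```

Call:
servo_tool --series "-1 0 0 0 0 0 0;-1 0 0 0 0 0 0;-1 0 0 0 0 0 0;-1 0 0 0 0 0 0;-1 0 0 0 0 0 0;-1 0 0 0 0 0 0;-1 0 0 0 0 0 0;-1 0 0 0 0 0 0" --force 40

```text
t: 15.05
eef_pos: [0.5013, -0.0017, 0.0125]
orientation: [3.141, 0.0, 1.765]
force: [1.3, 0.4, -1.3]
finger_gap: 0.0578
```

```bash
python3 -c "
from h import *
go(.5005,-.002,.014,101.2)"
```

```text
t 15.05 pos [ 0.5013 -0.0017  0.0125] rpy [1.7996e+02 1.0000e-02 1.0114e+02] gap 0.0578 F [ 1.3  0.4 -1.3] j7 [ 0.14  0.75 -0.29  2.07  0.53  0.39 -0.38]
units shift [-0.   -0.02 -0.04] turn [ 0.01  0.   -0.01] per row [-0.   -0.02 -0.04] [ 0.01  0.   -0.01]
```

Call:
servo_tool --series "-1 0 0 -0.2 0 0 0;-1 0 0 -0.3 0 0 0;-1 0 0 -0.4 0 0 0;-1 0 0 -0.4 0 0 0;-1 0 0 -0.4 0 0 0;-1 0 0 -0.4 0 0 0;-1 0 0 -0.4 0 0 0;-1 0 0 -0.4 0 0 0;-1 0 0 -0.3 0 0 0;-1 0 0 -0.2 0 0 0;-1 0 0 0 0 0 0" --force 50

```text
t: 16.15
eef_pos: [0.4996, -0.002, 0.1619]
orientation: [3.139, 0.002, 1.766]
force: [0.4, -0.1, -3.4]
finger_gap: 0.0578
```

```bash
python3 -c "
from h import *
go(.505,-.2607,.15,101.2,12)"
```

```text
t 16.15 pos [ 0.4996 -0.002   0.1619] rpy [1.7985e+02 9.0000e-02 1.0120e+02] gap 0.0578 F [ 0.4 -0.1 -3.4] j7 [ 0.29  0.51 -0.49  1.97  0.35  0.74 -0.22]
units shift [-6.37 -1.12  0.3 ] turn [ 0.03  0.02 -0.  ] per row [-0.53 -0.09  0.03] [ 0.  0. -0.]
```

Call:
servo_tool --series "-1 -0.3 -0.05 0 0 0 0;-1 -0.55 -0.1 0 0 0 0;-1 -0.55 -0.1 0 0 0 0;-1 -0.55 -0.1 0 0 0 0;-1 -0.55 -0.1 0 0 0 0;-1 -0.55 -0.1 0 0 0 0;-1 -0.55 -0.1 0 0 0 0;-1 -0.55 -0.1 0 0 0 0;-1 -0.55 -0.1 0 0 0 0;-1 -0.55 -0.1 0 0 0 0;-1 -0.55 -0.1 0 0 0 0;-1 -0.4 -0.07 0 0 0 0"

```text
t: 17.35
eef_pos: [0.4936, -0.2718, 0.1532]
orientation: [-3.125, -0.004, 1.767]
force: [0.3, -1.3, -3.0]
finger_gap: 0.0575
```

```bash
python3 -c "
from h import *
go(.505,-.2607,.15,101.2)"
```

```text
t 17.35 pos [ 0.4936 -0.2718  0.1532] rpy [-179.07   -0.21  101.24] gap 0.0575 F [ 0.3 -1.3 -3. ] j7 [ 0.76  0.62 -0.48  1.79  0.38  0.84  0.29]
units shift [0.22 0.34 0.08] turn [-0.16 -0.03  0.01] per row [0.22 0.34 0.08] [-0.16 -0.03  0.01]
```

Call:
servo_tool --series "-1 0.22 0.34 0 -0.16 -0.03 0;-1 0 0 0 0 0 0;-1 0 0 0 0 0 0"

```text
t: 17.65
eef_pos: [0.5015, -0.2659, 0.1499]
orientation: [-3.137, -0.001, 1.76]
force: [0.9, -0.1, -3.8]
finger_gap: 0.0575
```

```bash
python3 -c "
from h import *
go(.505,-.2607,.10,101.2)
c=camera('top');im=c['pixels'];im=im[160:260,395:555]
cv2.imwrite('pics/d.png',cv2.resize(im,None,fx=5,fy=5,interpolation=cv2.INTER_CUBIC)[:,:,::-1])"
```

```text
t 17.65 pos [ 0.5015 -0.2659  0.1499] rpy [-1.7971e+02 -6.0000e-02  1.0082e+02] gap 0.0575 F [ 0.9 -0.1 -3.8] j7 [ 0.74  0.62 -0.48  1.8   0.38  0.82  0.27]
units shift [0.11 0.12 1.25] turn [-0.05 -0.01 -0.06] per row [0.11 0.12 1.25] [-0.05 -0.01 -0.06]
```

View pics/d.png

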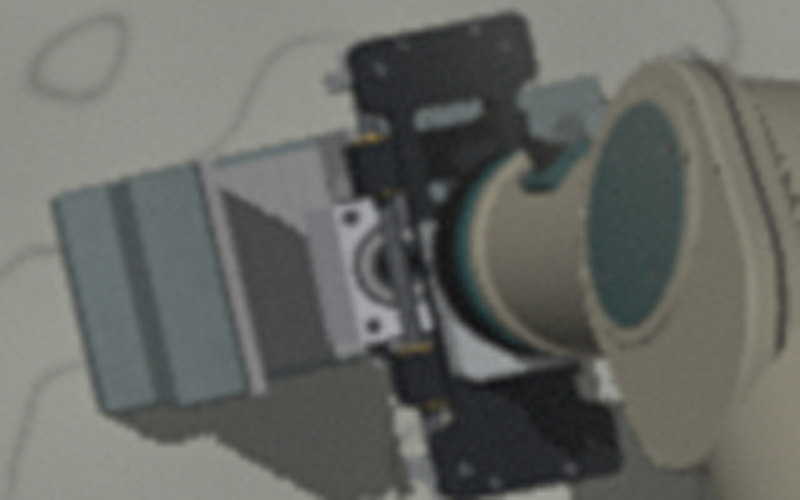

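The crop shows the housing held over the gap, its visible long top edge running from (335,205) to (360,345), parallel to the jaws. I'll check that edge against the grip.

```bash
python3 -c "
from h import *
c=camera('top')
e=np.array([[335,205],[362,348]])/5+[395,160]-.4
E=plane(c,e,.187)[:,:2];d=E[0]-E[1];print(E,np.linalg.norm(d),np.degrees(np.arctan2(d[1],d[0])))
n=np.array([-.194,.981]);u=np.array([.981,.194]);v=np.array([.505,-.2607])
print('face offset',(E-v)@n,'along',(E-v)@u, 'tool',(sense()['eef_pos'][:2]-v)@n,(sense()['eef_pos'][:2]-v)@u)"
```

```text
[[ 0.52503816 -0.24128849]
 [ 0.46553044 -0.25149721]] 0.060377042601334294 9.734494328550575
face offset [0.01515528 0.01668503] along [ 0.02342327 -0.0369343 ] tool -0.003586730117468908 -0.003640308206322004
```

Call:
servo_tool --series "-1 0.11 0.12 0 -0.05 0 -0.06;-1 0 0 0.2 0 0 0;-1 0 0 0.2 0 0 0;-1 0 0 0.2 0 0 0;-1 0 0 0 0 0 0"

```text
t: 18.25
eef_pos: [0.506, -0.2578, 0.1241]
orientation: [3.141, -0.002, 1.77]
force: [-0.1, 0.2, -2.9]
finger_gap: 0.0573
```

```bash
python3 -c "
from h import *
go(.505,-.2607,.05,101.2)"
```

```text
t 18.25 pos [ 0.506  -0.2578  0.1241] rpy [ 1.7995e+02 -1.1000e-01  1.0143e+02] gap 0.0573 F [-0.1  0.2 -2.9] j7 [ 0.72  0.65 -0.46  1.82  0.4   0.76  0.24]
units shift [-0.07 -0.04  1.85] turn [ 0.01 -0.02  0.04] per row [-0.07 -0.04  1.85] [ 0.01 -0.02  0.04]
```

Call:
servo_tool --series "-1 -0.04 -0.03 0.2 0 0 0.04;-1 0 0 0.2 0 0 0;-1 0 0 0.2 0 0 0;-1 0 0 0.2 0 0 0;-1 0 0 0 0 0 0"

```text
t: 18.75
eef_pos: [0.5047, -0.26, 0.0886]
orientation: [-3.142, -0.002, 1.765]
force: [0.2, 0.1, -2.8]
finger_gap: 0.0578
```

```bash
python3 -c "
from h import *
go(.505,-.2595,.05,101.2)"
```

```text
t 18.75 pos [ 0.5047 -0.26    0.0886] rpy [-1.8000e+02 -1.3000e-01  1.0114e+02] gap 0.0578 F [ 0.2  0.1 -2.8] j7 [ 0.7   0.7  -0.43  1.85  0.44  0.69  0.21]
units shift [0.01 0.01 0.97] turn [-0.   -0.02 -0.01] per row [0.01 0.01 0.97] [-0.   -0.02 -0.01]
```

Call:
servo_tool --series "-1 0.01 0.01 0.2 0 0 0;-1 0 0 0.2 0 0 0;-1 0 0 0.2 0 0 0;-1 0 0 0.2 0 0 0;-1 0 0 0.15 0 0 0;-1 0 0 0 0 0 0"

```text
t: 19.35
eef_pos: [0.5054, -0.2593, 0.0472]
orientation: [3.141, -0.002, 1.765]
force: [-0.5, -0.5, -2.6]
finger_gap: 0.0577
```

```bash
python3 -c "
from h import *
go(.505,-.2595,.0385,101.2)"
```

```text
t 19.35 pos [ 0.5054 -0.2593  0.0472] rpy [ 1.7998e+02 -1.3000e-01  1.0115e+02] gap 0.0577 F [-0.5 -0.5 -2.6] j7 [ 0.68  0.76 -0.39  1.87  0.48  0.61  0.18]
units shift [-0.   -0.01  0.22] turn [ 0.   -0.02 -0.01] per row [-0.   -0.01  0.22] [ 0.   -0.02 -0.01]
```

Call:
servo_tool --series "-1 0 0 0.12 0 0 0;-1 0 0 0.08 0 0 0;-1 0 0 0.05 0 0 0;-1 0 0 0 0 0 0;-1 0 0 0 0 0 0"

```text
t: 19.85
eef_pos: [0.5067, -0.2596, 0.0395]
orientation: [3.14, 0.0, 1.766]
force: [0.2, -0.0, -3.0]
finger_gap: 0.0578
```

Call:
servo_tool --series "-1 0 -0.02 0.07 0 0 0;-1 0 0 0.05 0 0 0;-1 0 0 0 0 0 0;-1 0 0 0 0 0 0"

```text
t: 20.25
eef_pos: [0.5073, -0.2599, 0.0392]
orientation: [3.138, 0.004, 1.766]
force: [0.6, -0.4, -3.1]
finger_gap: 0.0577
```

Call:
servo_tool --series "-1 0 -0.04 0.12 0.05 0 0;-1 0 0 0.05 0 0 0;-1 0 0 0 0 0 0"

```text
t: 20.55
eef_pos: [0.5075, -0.2605, 0.0387]
orientation: [3.141, 0.008, 1.765]
force: [-0.1, -0.8, -3.5]
finger_gap: 0.0577
```

```bash
python3 -c "
from h import *
go(.505,-.2595,.0385,101.2)"
```

```text
t 20.55 pos [ 0.5075 -0.2605  0.0387] rpy [179.97   0.47 101.15] gap 0.0577 F [-0.1 -0.8 -3.5] j7 [ 0.66  0.77 -0.37  1.87  0.49  0.58  0.16]
units shift [ 0.04 -0.06  0.  ] turn [ 0.    0.08 -0.01] per row [ 0.04 -0.06  0.  ] [ 0.    0.08 -0.01]
```

Call:
servo_tool --series "-1 0.02 -0.06 0.12 0 0.08 0;-1 0 0 0.08 0 0 0;-1 0 0 0 0 0 0"

```text
t: 20.85
eef_pos: [0.5081, -0.2605, 0.0388]
orientation: [3.137, 0.006, 1.766]
force: [-0.7, 0.1, -2.8]
finger_gap: 0.0576
```

```bash
python3 -c "
from h import *
for i in range(3): camera('side');print(sense()['force'].round(1))
go(.505,-.2595,.0385,101.2)"
```

```text
[ 0.1 -0.3 -3.1]
[-1.   2.   9.5]
[-0.4  0.6  7.4]
t 21.0 pos [ 0.5082 -0.2605  0.0381] rpy [179.76   0.3  101.19] gap 0.0579 F [-0.4  0.6  7.4] j7 [ 0.66  0.77 -0.38  1.87  0.49  0.58  0.16]
units shift [ 0.04 -0.07 -0.01] turn [ 0.04  0.05 -0.  ] per row [ 0.04 -0.07 -0.01] [ 0.04  0.05 -0.  ]
```

Seated: the force has turned to +7 to 9 N and TCP z is 0.038, as expected. Releasing.

Call:
servo_tool --series "0.2 0 0 0 0 0 0;0.5 0 0 0 0 0 0;0.7 0 0 0 0 0 0;0.7 0 0 0 0 0 0;0.7 0 0 0 0 0 0;0.7 0 0 0 0 0 0;0.7 0 0 -0.2 0 0 0;0.7 0 0 -0.4 0 0 0;0.7 0 0 -0.6 0 0 0;0.7 0 0 -0.8 0 0 0;0.7 0 0 -0.8 0 0 0;0.7 0 0 -0.8 0 0 0"

```text
t: 22.2
eef_pos: [0.5045, -0.2588, 0.1822]
orientation: [-3.137, -0.003, 1.767]
force: [-0.4, -0.6, 0.5]
finger_gap: 0.0794
```

Call:
servo_tool --series "0.7 0.8 0 -0.4 0 0 0;0.7 0.9 0 0 0 0 0;0.7 0.9 0 0 0 0 0;0.7 0.9 0 0 0 0 0;0.7 0.9 0 0 0 0 0;0.7 0.9 0 0 0 0 0;0.7 0 0 0 0 0 0;0.7 0 0 0 0 0 0;0.7 0 0 0 0 0 0"

```text
t: 23.1
eef_pos: [0.467, -0.046, 0.2093]
orientation: [3.128, 0.009, 1.764]
force: [-0.6, 0.2, -0.4]
finger_gap: 0.0801
```

```bash
python3 -c "
from h import *
go(.505,-.26,.18,101.2)
c=camera('top');a=c['pixels'][160:260,155:555]
s=camera('side');b=s['pixels'][100:220,340:460]
A=cv2.resize(a[:,240:400],None,fx=3,fy=3,interpolation=cv2.INTER_CUBIC)
B=cv2.resize(a[:,:160],None,fx=2,fy=2);C=cv2.resize(b,(300,300),interpolation=cv2.INTER_CUBIC)
o=np.zeros((510,780,3),np.uint8);o[:300,:480]=A;o[:300,480:]=C;o[300:500,:320]=B
cv2.imwrite('pics/e.png',o[:,:,::-1])"
```

```text
t 23.1 pos [ 0.467  -0.046   0.2093] rpy [179.25   0.49 101.08] gap 0.0801 F [-0.6  0.2 -0.4] j7 [ 0.44  0.4  -0.55  2.    0.3   0.8  -0.09]
units shift [-5.43 -0.11  0.78] turn [ 0.13  0.08 -0.02] per row [-5.43 -0.11  0.78] [ 0.13  0.08 -0.02]
```

View pics/e.png

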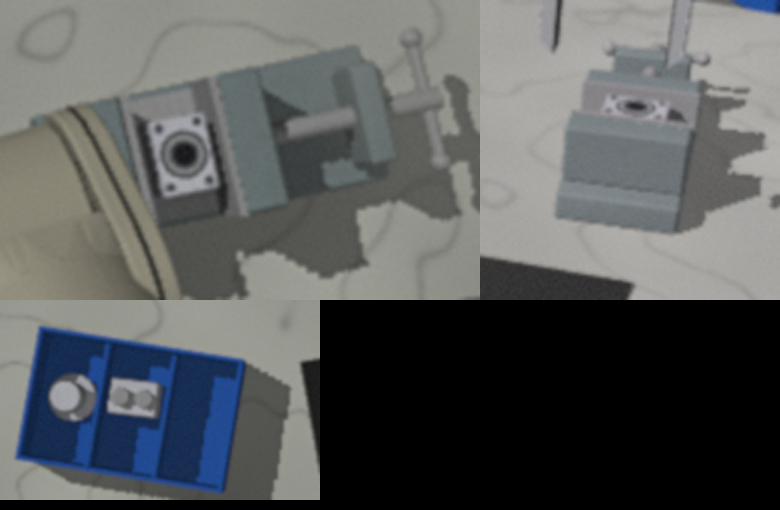

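The housing sits level between the jaws, bearing up, with the hole at full-image (456,211). The caliper is in place and the gripper is clear.

```bash
python3 -c "
from h import *
from cell import close_job
c=camera('top');P=plane(c,[[456,210.7]],.076)[0][:2]-[.505,-.2607];print('along,across',P@[.981,.194],P@[-.194,.981])
print(sense()['force'],close_job())"
```

```text
along,across 0.001983289062172474 -0.0009716201984222493
the job is handed in; nothing more can be done
[ 0.70415209 -0.02393316 -0.12078042] None
```

I moved the housing from the tray to the mat and released it there upright. I then took it again by its end faces and lowered it onto the vise bed before letting go. The job was handed in at about 23 s of the 54 s allowed.

**Last checks:**
- **Position:** the top view puts the bearing about 2 mm off the vise middle along the jaws and 1 mm across.
- **Seating:** before release the force turned from -3 N to between +7 and +9 N at a TCP height of 0.038 m, as expected for the bed. The pictures show the housing level between the jaws.
- **Surroundings:** by eye the caliper is where it was, and the gripper was clear with no outside force on it.

**Disagreements:**
- **Yaw on the mat:** one edge reading gave 14.6°, against 11.2° from the grip. I used the grip value, and the final fit shows the housing parallel to the jaws.
- **Height on the mat:** the housing touched the mat about 5 mm lower than the first grasp height implied, possibly from a small slip in the grip. This did no harm, as I released only after the force showed contact.

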